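# Square the serving tiles and lock the size slide home

## Robot

A 7-joint arm with a two-finger parallel gripper is mounted at the origin on the work surface. World frame = base frame: x ahead of the robot, y to its left, z up, the work surface at z = 0. Lengths are in mm, angles in rad, forces in N, time in s.
With the tool pointing down it reaches from about 350 to 900 mm from the base axis. Payload 19.9 kg.
Tool frame: the origin (TCP) lies midway between the tips of the shut fingers; the grasp point (between the pads) lies 19 mm behind it; z points along the fingers, y is the line along which they close (so a half turn about z gives the same grasp; the last joint's range is limited). The gripper opens to 85 mm and grips with 20 to 120 N. Pads are 22 mm wide; open, the fingers measure 114 mm over their backs; the gripper's body (76 mm by 85 mm) begins 54 mm behind the grasp point. The pads swing forward as they close: fully open they stand 13 mm farther back than shut.
Start: joints at [-1.185, 0.417, -0.01, 1.614, 0.005, 1.111, -0.053], TCP at [259.281, 568.66, 231.26] pointing down, gripper open.
Joint ranges: [-2.81, 2.81], [-0.39, 2.02], [-1.27, 1.25], [0.06, 2.57], [-1.19, 4.33], [0.19, 2], [-2.82, 2.82]. Speed limits (rad/s): [1.89, 1.89, 2.39, 2.39, 3.01, 3.01, 3.01].

## Interface

Orientations are given as a 3x3 rotation matrix whose columns are the frame's x, y, z axes.
In Python, from plant import env gives the robot as it stands. Calls block until the motion is done:
- env.goto(position, orientation): joint-space move of the TCP to a pose.
- env.movel(position, v=150, attitude=None, until_force=None): straight line of the TCP; attitude=None keeps the orientation; v is the mean speed in mm/s. With until_force (N) it stops when the force on the tool has changed by that much, and returns True; else False.
- env.move_j(angles): joint-space move.
- env.move_gripper(opening, grip_force=None): finger opening in mm; grip_force is the grip in N (None keeps the last); returns when the fingers have stopped.
- env.dwell(seconds).
- env.solve_ik(position, orientation): joint angles nearest the present ones, or None.
- env.get_obs(): the state.
- env.camera(name): name is "scene" or "side" or "wrist"; returns the picture (400x640x3 uint8, red, green, blue); there is no depth.
- env.camera_model(name): a dict with "mtx" (3x3 intrinsics, pixels), "dist" ([k1, k2, p1, p2, k3] as OpenCV has them; the pictures are not rectified), "position" and "orientation" of the camera in the world; the wrist camera has in their place "hand_eye" (4x4, takes a point from camera to tool coordinates, whose origin is the TCP and whose axes are the flange's). Camera axes: x right, y down, z forward; pixel columns grow to the right and rows downward; lengths in mm; the calibration is good to about 2 mm. A picture is of the moment at which its call begins: read the wrist's pose just before it. camera_model takes no time and is no camera call.
A pose or a line that the arm cannot do raises env.Unreachable and nothing moves.
- env.job_done(): hands the job in; it is judged then, once.
Trained networks look in the newest picture that a camera, given by its name, has taken for a name from the list of things; names that differ only in an ending like _2 or _b are one class to them, and where a whole thing is asked for, a point or a joint stands for the part that bears it (a point fixed in the world has none). Each returns a list of dicts, best first, with "conf" (0 to 1); they miss things now and then, are a little off and sometimes report something else, mostly with a low value. They report only what shows in the picture. A call takes as long as a camera call.
- env.spot_in(camera, label): "location" ([row, column] in pixels, amid what is visible of it).
The state is a dict: "time_s": time; "qpos": joint angles; "dq": joint speeds; "joint_torque": joint torques, N m; "tool_pos": TCP position; "orientation": TCP orientation; "ft_force": force on the tool from outside, world axes, zero at the start; "moment": the same for the moment, N m; "finger_gap": finger opening in mm; "grip_force": force on a finger pad.
Only numpy, scipy, OpenCV 4.12 (cv2) and the standard library are available. Lean on these libraries where they do the work, as an engineer would, in place of code of your own. Each camera call takes 0.05 s, during which the arm holds its last target. There are 200 camera calls.

## Task

Get the cart ready to roll: tap the untidy stack of four square cream serving tiles back until their far edges are flush against the rack's back fence, then push the rosewood grip of the size slide through its sprung brass catch and press it with at least 8 N against its end stop, so that the stack is boxed in and the slide stays home. Go gently (never over 30 N on a tile or 35 N on the slide) and leave the other things on the cart where they are.

Things in the scene. Friction and masses are not known exactly. Their poses are not given: they have to be found in the camera images.
- rack: Fixed steel squaring rack, open front (-x) to the robot. Origin on the cart top, below the centre of the squared stack's place; x points to the back fence, y to the side fence, z up. Base 4 mm thick, x -85 to 85, y -235 to 65 mm. A black pedestal (x -40 to 50, y -40 to 40 mm) carries the tiles at z = 30 mm; their front edges overhang it by 10 mm or more.
- back_fence (a point): Middle of the back fence's inner face, at rack x 50, y 0, z 47 mm. The side fence's inner face lies at rack y = 50 mm. Both fences are 6 mm thick, tops at z = 64 mm.
- catch_housing (a point): Top centre of the brass catch housing, 20 x 24 mm, at rack x 70, y -114, z 26 mm, beside the two low rails of the size slide. The rails end at two black rubber end stops at rack y = -51 mm, where the jaw's front face comes to rest.
- tile1: Flat square cream porcelain serving tile, 100 x 100 x 5 mm, 85 to 170 g, number 1 from the bottom of four; origin at its underside's centre, z up. Starts 8 to 28 mm too far to the front, 7 to 18 mm off the side fence, turned up to 0.1 rad. Squared: axes along the rack's, origin within 3 mm of rack x = 0.
- tile2: Flat square cream porcelain serving tile, 100 x 100 x 5 mm, 85 to 170 g, number 2 from the bottom of four; origin at its underside's centre, z up. Starts 8 to 28 mm too far to the front, 7 to 18 mm off the side fence, turned up to 0.1 rad. Squared: axes along the rack's, origin within 3 mm of rack x = 0.
- tile3: Flat square cream porcelain serving tile, 100 x 100 x 5 mm, 85 to 170 g, number 3 from the bottom of four; origin at its underside's centre, z up. Starts 8 to 28 mm too far to the front, 7 to 18 mm off the side fence, turned up to 0.1 rad. Squared: axes along the rack's, origin within 3 mm of rack x = 0.
- tile4: Flat square cream porcelain serving tile, 100 x 100 x 5 mm, 85 to 170 g, number 4 from the bottom of four; origin at its underside's centre, z up. Starts 8 to 28 mm too far to the front, 7 to 18 mm off the side fence, turned up to 0.1 rad. Squared: axes along the rack's, origin within 3 mm of rack x = 0.
- size_slide (a joint): Travel along the rack's +y in m: 0 open, 0.090 at the end stop; starts at 0 to 0.03. Rubs with 2 N; from 0.080 to 0.087 the sprung catch adds about 6 N (skewed tiles more) and throws it back if let go; past 0.087 it snaps in and holds. Its upright jaw (70 mm wide, top z 62 mm, front face at rack y = travel - 141.5 mm) pushes the tiles to the side fence, leaving 1.5 mm play at the stop.
- slide_grip (a point): Rosewood grip of the size slide, an upright block 40 mm (rack x) by 16 mm (rack y), from z = 20 to 78 mm over the cart top. This point: centre of its top face; axes as the rack's. Its pushing face (away from the tiles) lies 8 mm to the -y side of this point, and its centre 45 mm to the -y side of the jaw's front face.
- portafilter: Bystander: bottomless steel portafilter lying flat, ring 74 mm across and 36 mm high at its +x end, rosewood handle to -x, 210 mm long in all; origin about mid-length on its underside.
- thermometer: Bystander: steel milk thermometer, dial 44 mm across at its +x end, thin stem to -x, 150 mm long; origin mid-length, at the cart top.
- saucer_a: Bystander: round cream porcelain saucer, 136 mm across, 18 mm high; origin under its centre.
- saucer_b: Bystander: second such saucer.
- pitcher: Bystander: steel milk pitcher with a handle, 84 mm across, 105 mm high; origin under its centre.
- paddle: Bystander: flat bamboo stirring paddle, 220 x 30 x 6 mm, along its x; origin near mid-length on its underside.

How it is judged (in metres and radians):
On the way, in this order (a step that is already met when the one before it is completed fails the run):
1. all four tiles tapped back: each one's far edge within 3 mm of the back fence and parallel to it within 0.06 rad, for 0.3 s, while the size slide is not yet home (x of each of tile1, tile2, tile3, tile4 in the frame of rack above -0.003 m and angle between the x axis of each of tile1, tile2, tile3, tile4 and the x axis of rack, either way round below 0.06 rad and not (value of joint size_slide above 0.0875 m)), for 0.3 s.
2. the slide pushed home (within 2.5 mm of its end stop) and pressed there by the fingers with at least 8 N for 0.2 s (value of joint size_slide above 0.0875 m and contact force between the fingers and size_slide above 8 N), for 0.2 s.
At the end, for the whole second after the job is handed in: The size slide stays within 2.5 mm of its end stop by itself; all four tiles lie flat and still in the rack, far edges within 3 mm of flush with the back fence and parallel to it within 0.06 rad, and no more than 4 mm from touching the side fence (value of joint size_slide above 0.0875 m and x of tile1 in the frame of rack between -0.003 and 0.003 m and x of tile2 in the frame of rack between -0.003 and 0.003 m and x of tile3 in the frame of rack between -0.003 and 0.003 m and x of tile4 in the frame of rack between -0.003 and 0.003 m and angle between the x axis of each of tile1, tile2, tile3, tile4 and the x axis of rack, either way round below 0.06 rad and y of tile1 in the frame of rack between -0.004 and 0.003 m and angle between each of tile1, tile2, tile3, tile4's own z axis and vertical below 0.05 rad and linear speed of each of tile1, tile2, tile3, tile4 below 0.01 m/s and y of tile2 in the frame of rack between -0.004 and 0.003 m and y of tile3 in the frame of rack between -0.004 and 0.003 m and y of tile4 in the frame of rack between -0.004 and 0.003 m).
It fails at once if a serving tile is pressed by the fingers with more than 30 N (contact force between the fingers and tile1 above 30 N or contact force between the fingers and tile2 above 30 N or contact force between the fingers and tile3 above 30 N or contact force between the fingers and tile4 above 30 N).
It fails at once if the size slide is pushed with more than 35 N (contact force between the fingers and size_slide above 35 N).
It fails at once if the portafilter, thermometer, a round saucer, the pitcher or the paddle is moved by more than 20 mm (distance of any of portafilter, thermometer, saucer_a, saucer_b, pitcher, paddle from where it was at the start of the episode above 0.02 m).
It also fails if it takes over 64 s, if anything falls off the work surface, if the arm or the gripper's body presses on something with over 40 N, if the wrist force passes 120 N, or if a joint passes its speed limit or range.

## Working session

There is one attempt and no reset: what is moved stays moved. The work goes in short steps, each a Python script; the robot and the scene stay as the last script left them, time stands still between calls to the robot, and variables do not carry over. Pictures are saved under pics/ and viewed, at most 10 in all, crops included, and the job is handed in when it is done.

```bash
ls; mkdir -p pics; python3 - <<'E'
from plant import env
import cv2
for c in ("scene","side"):
    im=env.camera(c); cv2.imwrite(f"pics/{c}0.png",im[:,:,::-1])
    m=env.camera_model(c); print(c,m)
    for l in ("back_fence","catch_housing","slide_grip","size_slide","rack","tile4","tile1","pitcher"):
        try: print(l,[(r["location"],round(r["conf"],2)) for r in env.spot_in(c,l)[:3]])
        except Exception as e: print(l,e)
print(env.camera_model("wrist"))
o=env.get_obs();print(o["time_s"],o["tool_pos"],o["orientation"])
E
```

```text
pics
scene {'mtx': array([[372.23073491,   0.        , 323.63686849],
       [  0.        , 372.23073491, 196.17428048],
       [  0.        ,   0.        ,   1.        ]]), 'dist': array([0.02491848, 0.        , 0.        , 0.        , 0.        ]), 'position': array([1071.17942939, -646.45027726,  864.52738572]), 'orientation': array([[ 0.73509365,  0.47346583, -0.48524987],
       [ 0.67772016, -0.4939192 ,  0.54473775],
       [ 0.01824048, -0.72929688, -0.6839542 ]])}
back_fence [([230.5, 314.0], 0.79), ([171.1, 424.3], 0.53)]
catch_housing [([233.5, 314.7], 0.97)]
slide_grip [([235.4, 299.1], 0.81)]
size_slide [([239.2, 299.0], 0.9), ([276.0, 189.6], 0.73)]
rack [([229.6, 313.7], 0.89)]
tile4 [([204.0, 335.6], 0.84), ([236.3, 304.0], 0.59), ([216.6, 323.5], 0.49)]
tile1 [([204.0, 335.6], 0.84), ([236.3, 304.0], 0.59), ([216.6, 323.5], 0.49)]
pitcher [([327.4, 248.9], 0.8)]
side {'mtx': array([[369.92414932,   0.        , 324.3280635 ],
       [  0.        , 369.92414932, 200.66298448],
       [  0.        ,   0.        ,   1.        ]]), 'dist': array([-0.06107379,  0.        ,
[... 838 characters left out ...]
6.69970903],
       [  0.        ,   0.        ,   1.        ]]), 'dist': array([-0.06777129,  0.        ,  0.        ,  0.        ,  0.        ]), 'hand_eye': array([[-9.77708523e-04, -9.58524836e-01, -2.85007339e-01,
         7.32898966e+01],
       [ 9.99998901e-01, -6.19420224e-04, -1.34725576e-03,
        -3.79269053e-01],
       [ 1.11483879e-03, -2.85008343e-01,  9.58524387e-01,
        -1.42572350e+02],
       [ 0.00000000e+00,  0.00000000e+00,  0.00000000e+00,
         1.00000000e+00]])}
0.9 [259.27914028 568.65490293 231.26841361] [[-9.09884389e-01  4.14861904e-01  1.15892639e-05]
 [ 4.14861901e-01  9.09884386e-01 -8.42387193e-05]
 [-4.54923257e-05 -7.18395516e-05 -9.99999996e-01]]
```

View pics/scene0.png

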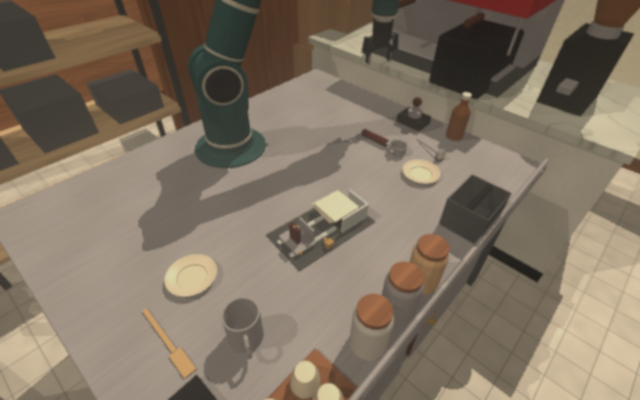

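View pics/side0.png

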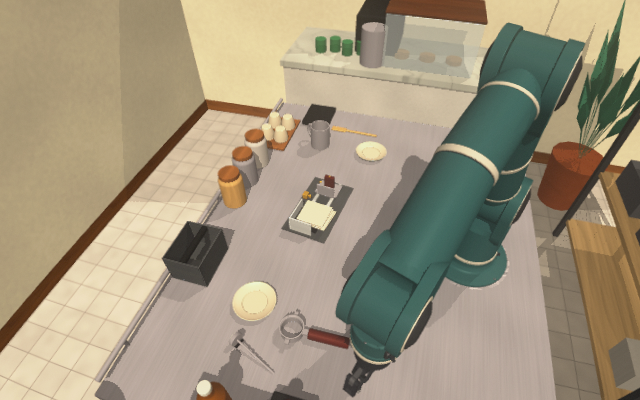

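The scene picture shows the rack around (230,318): its stack at about (207,340), the grip at (232,296) and the brass catch at (241,328). The side picture shows the tiles at (215,315) and the grip at (183,328). I'll compute rough positions, then look with the wrist camera.

```bash
cat > h.py <<'E'
from plant import env
import numpy as np, cv2
def cam(name, obs=None):
    m=env.camera_model(name)
    if "hand_eye" in m:
        T=np.eye(4); T[:3,:3]=obs["orientation"]; T[:3,3]=obs["tool_pos"]
        T=T@m["hand_eye"]; R,p=T[:3,:3],T[:3,3]
    else: R,p=m["orientation"],m["position"]
    return m["mtx"],m["dist"],R,p
def onplane(c,rc,z):
    K,d,R,p=c
    u=cv2.undistortPoints(np.array([[[rc[1],rc[0]]]],float),K,d)[0,0]
    v=R@np.array([u[0],u[1],1]); return p+v*(z-p[2])/v[2]
def proj(c,P):
    K,d,R,p=c
    q,_=cv2.projectPoints(np.atleast_2d(P).astype(float),R.T,(-R.T@p),K,d)
    return q[:,0]
def down(yaw): # tool z down, tool x at angle yaw in world
    c,s=np.cos(yaw),np.sin(yaw)
    return np.array([[c,s,0],[s,-c,0],[0,0,-1.]])
E
python3 - <<'E'
from h import *
s=cam("scene"); d=cam("side")
for n,c,L in (("scene",s,{"tiles":(207,340,50),"grip":(227,295,78),"catch":(241,328,26),"pf":(145,390,15),"sauA":(172,421,10),"sauB":(276,190,10),"pit":(310,243,105)}),("side",d,{"tiles":(215,315,50),"grip":(178,328,78),"catch":(196,306,26)})):
    for k,(r,cc,z) in L.items(): print(n,k,onplane(c,(r,cc),z).round(0))
E
```

```text
scene tiles [563.   1.  50.]
scene grip [ 541. -170.   78.]
scene catch [ 615. -110.   26.]
scene pf [458. 426.  15.]
scene sauA [633. 373.  10.]
scene sauB [ 418. -448.   10.]
scene pit [ 654. -440.  105.]
side tiles [541.  13.  50.]
side grip [ 538. -158.   78.]
side catch [608. -92.  26.]
```

```bash
python3 - <<'E'
from h import *
env.goto([620,-50,230],down(np.pi)); env.dwell(0.3)
o=env.get_obs(); im=env.camera("wrist"); cv2.imwrite("pics/w0.png",im[:,:,::-1]); np.savez("w0.npz",im=im,R=o["orientation"],p=o["tool_pos"])
c=cam("wrist",o)
for l,z in (("back_fence",47),("catch_housing",26),("slide_grip",78),("tile4",50),("rack",4)):
    print(l,[(r["location"],round(r["conf"],2),onplane(c,r["location"],z).round(1)) for r in env.spot_in("wrist",l)[:4]])
print(o["time_s"],o["tool_pos"],c[3],o["ft_force"])
cv2.imwrite("pics/w0b.png",cv2.resize(im[:,:,::-1],None,fx=1.25,fy=1.25,interpolation=cv2.INTER_CUBIC))
E
```

```text
back_fence [([108.5, 256.7], 0.79, array([ 551.9, -101.3,   47. ]))]
catch_housing [([109.2, 252.2], 0.63, array([ 552.9, -109. ,   26. ]))]
slide_grip [([91.5, 198.5], 0.95, array([ 537.6, -142.8,   78. ]))]
tile4 [([38.2, 389.7], 0.89, array([493.6,  13.9,  50. ])), ([101.3, 371.9], 0.88, array([545.8,   0.7,  50. ])), ([77.3, 318.1], 0.8, array([525.7, -46.7,  50. ])), ([37.5, 350.6], 0.6, array([493.4, -19.3,  50. ]))]
rack [([106.4, 253.6], 0.95, array([ 550.5, -111.2,    4. ])), ([98.7, 371.0], 0.21, array([543.1,   6.9,   4. ]))]
3.7333 [620.03140635 -49.76692866 229.99351936] [546.62541121 -49.9484261  372.56561858] [-0.01317887 -0.31501468  0.61391655]
```

View pics/w0b.png

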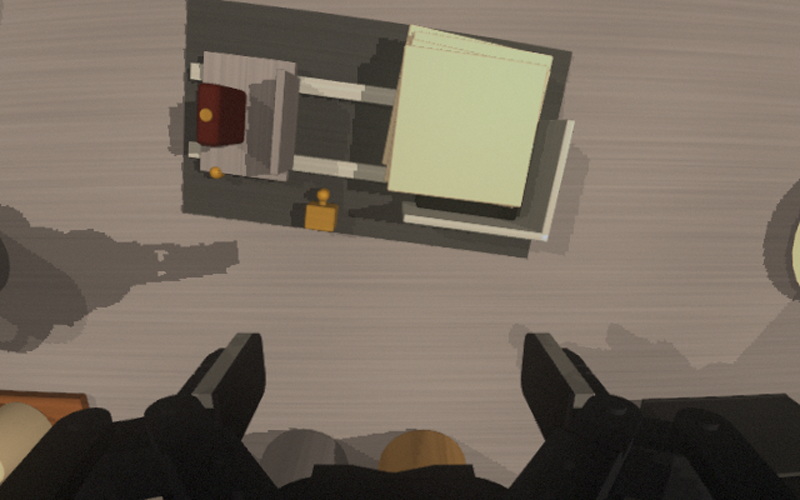

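The wrist picture shows the rack's base corners at about (572,51), (527,258) and (182,213) in the 1.25x picture. The grip's top is around (208,115), the catch at (321,218), the fence's outer corner at (548,241), and the stack's top tile spans (408,28) to (525,207). I'll fit the rack pose to these.

```bash
cat > fit.py <<'E'
from h import *
from scipy.optimize import least_squares
w=np.load("w0.npz"); c=cam("wrist",{"orientation":w["R"],"tool_pos":w["p"]})
pts=np.array([[-85,65,4],[85,65,4],[85,-235,4],[70,-114,26],[56,56,64],[56,-50,64]],float)
px=np.array([[572,51],[527,258],[182,213],[321,218],[548,241],[402,221]])/1.25
def W(P,q):
    cs,s=np.cos(q[2]),np.sin(q[2]); P=np.atleast_2d(P)
    return np.c_[q[0]+cs*P[:,0]-s*P[:,1],q[1]+s*P[:,0]+cs*P[:,1],P[:,2]]
def toR(p,q):
    cs,s=np.cos(q[2]),np.sin(q[2]); d=p[:2]-q[:2]; return np.array([cs*d[0]+s*d[1],-s*d[0]+cs*d[1]])
E
python3 - <<'E'
from fit import *
f=lambda q:(proj(c,W(pts,q))-px)
r=least_squares(lambda q:f(q).ravel(),[555,5,-.1],loss="soft_l1"); q=r.x
print(q); print(f(q).round(1)); np.save("q.npy",q)
for n,(u,v),z in (("griptopL-up",(200,82),78),("griptopL-lo",(197,143),78),("bolt",(206,115),78),("jawtopfront-up",(298,63),62),("jawlow",(288,180),62),("t1",(411,27),50),("t2",(552,57),50),("t3",(521,207),50),("t4",(387,189),50)):
    print(n,toR(onplane(c,(v/1.25,u/1.25),z),q).round(1))
im=w["im"][:,:,::-1].copy()
for P in pts: pass
grid=[[x,y,z] for x,y,z in ([-85,65,4],[85,65,4],[85,-235,4],[-85,-235,4],[50,50,64],[56,-50,64],[-50,-50,50],[50,50,50],[-50,50,50],[60,-126,26],[80,-102,26])]
im=cv2.resize(im[:220,130:500],None,fx=2.1,fy=2.1,interpolation=cv2.INTER_CUBIC)
for p in proj(c,W(np.array(grid,float),q)): cv2.circle(im,tuple(int(v) for v in ((p-[130,0]+.5)*2.1)),2,(0,0,255),-1)
cv2.imwrite("pics/o1.png",im)
E
```

```text
[ 5.62318856e+02  1.41827133e+01 -1.35154886e-01]
[[ 0.1 -0.3]
 [ 0.  -0.4]
 [ 0.4 -0.5]
 [-0.9  0.4]
 [-0.4  0.2]
 [ 0.7  0.5]]
griptopL-up [ -19.6 -190.9]
griptopL-lo [  18.8 -191.8]
bolt [   0.3 -186.3]
jawtopfront-up [ -39.8 -133. ]
jawlow [  37.7 -133.6]
t1 [-73.7 -62.5]
t2 [-69.   35.8]
t3 [36.  35.8]
t4 [ 36.4 -64.1]
```

View pics/o1.png

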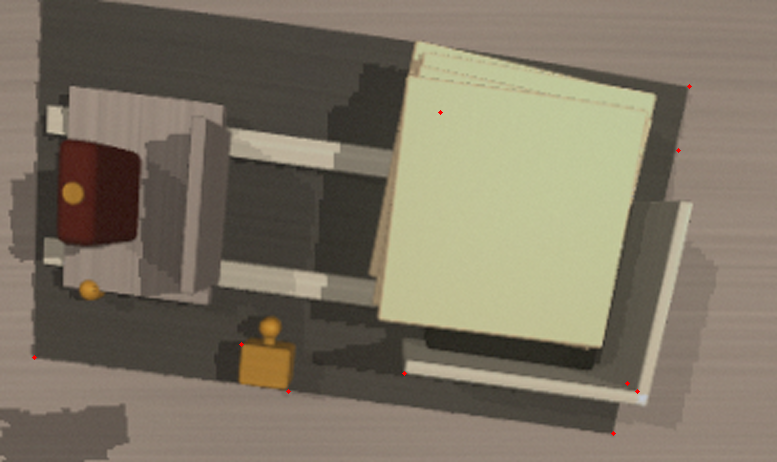

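The overlay matches the base, fences and catch within about 1 px. The grip is at rack x≈0, travel ≈0–3 mm, and the tile fronts are near x≈-74. Next I'll tap the tiles back.

```bash
python3 - <<'E'
from fit import *
q=np.load("q.npy"); R=down(np.pi+q[2]); G=lambda x,y,z:W([x,y,z],q)[0]
env.movel([620,-50,260])
env.goto(G(-120,-10,150),R)
env.move_gripper(60)
env.movel(G(-120,-10,14),v=120)
env.movel(G(-95,-10,14),v=60,until_force=8)
F0=env.get_obs()["ft_force"]
hit=env.movel(G(-57,-10,14),v=15,until_force=10)
o=env.get_obs(); print(hit,toR(o["tool_pos"],q),o["tool_pos"][2],o["ft_force"]-F0,o["time_s"],o["finger_gap"])
env.dwell(0.4); o=env.get_obs(); print(toR(o["tool_pos"],q),o["ft_force"]-F0,o["moment"])
E
```

```text
True [-60.00643649  -9.85530299] 13.575193000359413 [-0.22590853 -0.51020754 -0.49620939] 9.6333 60.230751650619595
[-60.63265187  -9.92150856] [ 0.42870631 -1.43268032 -0.69337388] [0.00153229 0.02953966 0.01879031]
```

```bash
python3 - <<'E'
from fit import *
q=np.load("q.npy"); G=lambda x,y,z:W([x,y,z],q)[0]
env.movel(G(-110,-10,14),v=80); env.movel(G(-110,-10,150),v=150)
env.goto([630,-20,190],down(np.pi)); env.dwell(0.2)
o=env.get_obs(); im=env.camera("wrist"); np.savez("w1.npz",im=im,R=o["orientation"],p=o["tool_pos"])
c=cam("wrist",o)
P=W(np.array([[-50,-50,50],[-50,50,50],[50,50,50],[50,-50,50],[56,56,64],[56,-50,64],[50,50,64.]]),q)
uv=proj(c,P); print(uv.round(0),o["time_s"])
x0,y0=max(0,int(uv[:,0].min()-60)),max(0,int(uv[:,1].min()-40))
crop=im[y0:y0+230,x0:x0+320,::-1]; crop=cv2.resize(crop,None,fx=2.5,fy=2.5,interpolation=cv2.INTER_CUBIC)
for p in uv: cv2.circle(crop,tuple(int(v) for v in ((p-[x0,y0]+.5)*2.5)),2,(0,0,255),-1)
cv2.imwrite("pics/w1.png",crop); print(crop.shape,x0,y0)
E
```

```text
[[302.  33.]
 [434.  53.]
 [408. 182.]
 [286. 165.]
 [418. 194.]
 [284. 176.]
 [412. 186.]] 12.8333
(575, 800, 3) 224 0
```

View pics/w1.png

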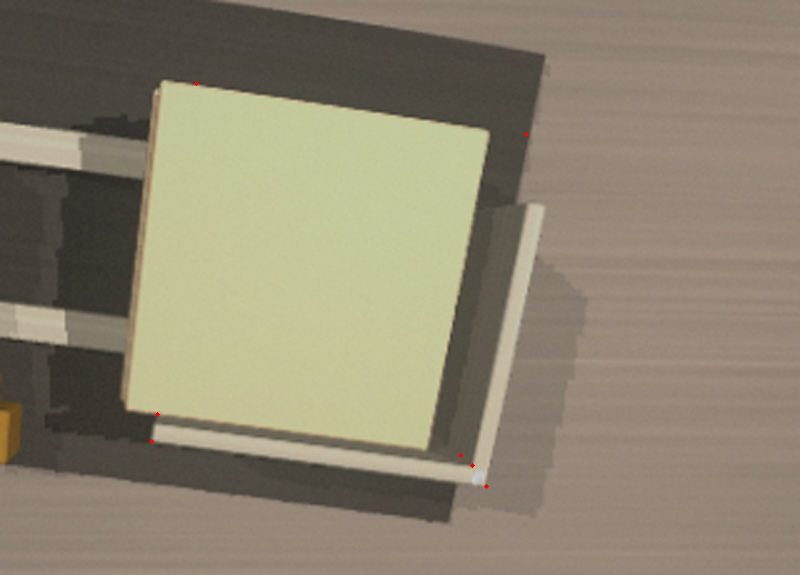

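The tiles now line up with the predicted squared positions (front edge about (197,85) to (488,129), far edge parallel to the fence), and no lower tile peeks out. I'll give one firmer confirming tap, then push the slide.

```bash
python3 - <<'E'
from fit import *
q=np.load("q.npy"); R=down(np.pi+q[2]); G=lambda x,y,z:W([x,y,z],q)[0]
ex=np.array([np.cos(q[2]),np.sin(q[2]),0]); ey=np.array([-ex[1],ex[0],0])
env.goto(G(-100,-10,150),R); env.movel(G(-100,-10,14),v=150); env.movel(G(-72,-10,14),v=60,until_force=8)
F0=env.get_obs()["ft_force"]; x=-62.5
env.movel(G(x,-10,14),v=15,until_force=14)
while x<-57:
    x+=.5; h=env.movel(G(x,-10,14),v=10,until_force=14); env.dwell(.1)
    o=env.get_obs(); f=(o["ft_force"]-F0)@ex; print(x,h,toR(o["tool_pos"],q).round(2),round(f,1))
    if f<-10 or h: break
env.dwell(.4); print(((env.get_obs()["ft_force"]-F0)@ex).round(1))
env.movel(G(-110,-10,14),v=80); env.movel(G(-110,-10,150),v=150)
for s in (1,-1):
    R2=down(np.pi+q[2]+s*np.pi/2); print(s,env.solve_ik(G(0,-230,130),R2))
print(env.get_obs()["time_s"])
E
```

```text
-62.0 False [-61.99 -10.01] -0.9
-61.5 False [-61.5 -10. ] -0.1
-61.0 False [-60.99 -10.01] 0.4
-60.5 False [-60.53 -10.02] -1.0
-60.0 False [-60.   -10.01] -1.3
-59.5 False [-59.73  -9.99] -2.8
-59.0 False [-59.72 -10.  ] -6.1
-58.5 False [-59.71 -10.01] -9.3
-58.0 False [-59.71 -10.01] -12.8
-12.0
1 [ 1.11214928  0.70900075 -1.08577026  1.80976708  0.71334914  1.07630263
  2.76502105]
-1 [-0.2859475   0.5759106   0.81924084  1.85583041 -0.51669668  0.93642742
  0.63513447]
21.4917
```

The stack is firm against the fence: the stop is hard at x = -59.7 and force builds to 12 N there. Now the slide.

```bash
python3 - <<'E'
from fit import *
q=np.load("q.npy"); R=down(np.pi/2+q[2]); G=lambda x,y,z:W([x,y,z],q)[0]
ex=np.array([np.cos(q[2]),np.sin(q[2]),0]); ey=np.array([-ex[1],ex[0],0])
env.goto(G(0,-235,160),R); env.move_gripper(0); env.movel(G(0,-235,48),v=120); env.dwell(.2)
F0=env.get_obs()["ft_force"]
def st(t):
    o=env.get_obs(); f=(o["ft_force"]-F0)@ey; print(t,toR(o["tool_pos"],q).round(2),round(f,1),round(o["time_s"],2)); return f
print(env.movel(G(0,-140,48),v=25,until_force=14)); st("a")
h=env.movel(G(0,-122,48),v=12,until_force=20); st(h)
E
```

```text
False
a [ 3.0000e-02 -1.4005e+02] -2.5 28.31
False [-5.0000e-02 -1.2415e+02] -15.6 29.96
```

```bash
python3 - <<'E'
from fit import *
q=np.load("q.npy"); G=lambda x,y,z:W([x,y,z],q)[0]
ey=np.array([-np.sin(q[2]),np.cos(q[2]),0])
env.dwell(.2)
o=env.get_obs(); print(o["ft_force"]@ey,toR(o["tool_pos"],q)); im=env.camera("wrist")
cv2.imwrite("pics/w2.png",im[:,:,::-1])
im=env.camera("scene"); cv2.imwrite("pics/s2.png",cv2.resize(im[170:270,240:400,::-1],None,fx=5,fy=5,interpolation=cv2.INTER_CUBIC))
E
```

```text
-14.966766539707791 [-4.23690685e-02 -1.24137933e+02]
```

View pics/w2.png

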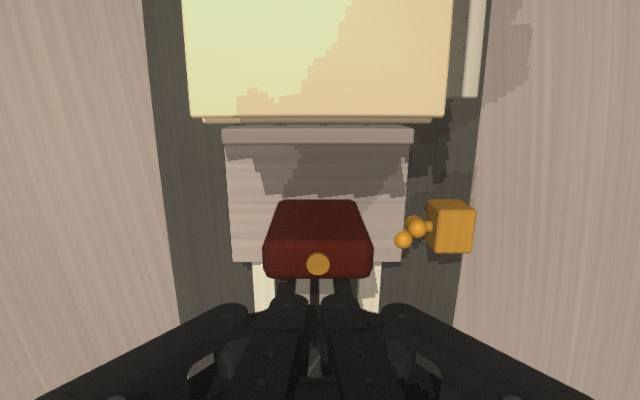

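View pics/s2.png

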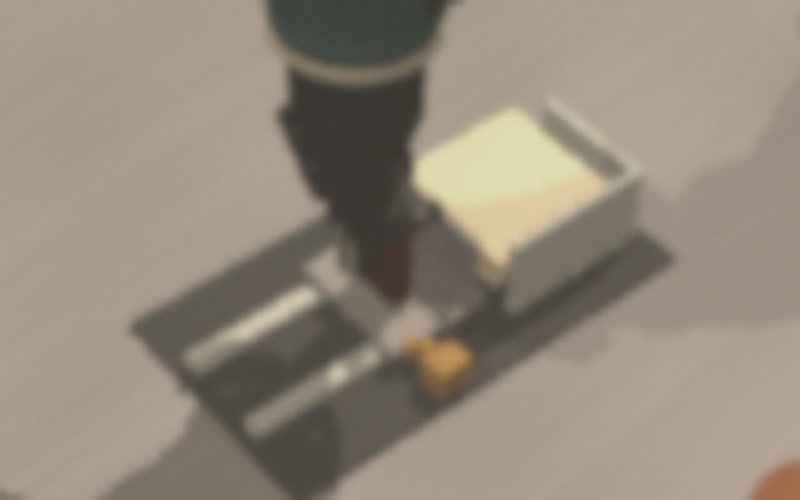

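The wrist picture shows the slide's knob (403,240) meeting the catch's ball (417,227), with the jaw against the tiles at row ~120. I'll push on in small steps.

```bash
python3 - <<'E'
from fit import *
q=np.load("q.npy"); G=lambda x,y,z:W([x,y,z],q)[0]
ey=np.array([-np.sin(q[2]),np.cos(q[2]),0])
y=-122
while y<-108:
    y+=.5; env.movel(G(0,y,48),v=10); env.dwell(.1)
    o=env.get_obs(); f=o["ft_force"]@ey; ya=toR(o["tool_pos"],q)[1]; print(y,ya.round(2),round(f,1))
    if f<-27: break
    if ya>-116 and f<-15: break
print(o["time_s"])
E
```

```text
-121.5 -123.47 -13.5
-121.0 -123.31 -15.1
-120.5 -122.48 -13.5
-120.0 -121.68 -11.5
-119.5 -120.9 -10.4
-119.0 -120.17 -9.0
-118.5 -119.48 -8.3
-118.0 -118.9 -8.6
-117.5 -118.33 -8.4
-117.0 -117.45 -5.6
-116.5 -116.92 -4.9
-116.0 -116.54 -6.7
-115.5 -115.78 -4.9
-115.0 -115.22 -5.7
-114.5 -115.15 -6.5
-114.0 -115.09 -9.3
-113.5 -115.05 -12.7
-113.0 -115.05 -14.9
-112.5 -115.03 -17.7
36.9083
```

```bash
python3 - <<'E'
from fit import *
q=np.load("q.npy"); G=lambda x,y,z:W([x,y,z],q)[0]
env.dwell(.4); print(env.get_obs()["ft_force"])
env.movel(G(0,-165,48),v=60); env.movel(G(0,-165,170),v=150)
env.goto([610,-30,210],down(np.pi)); env.dwell(.2)
o=env.get_obs(); im=env.camera("wrist"); c=cam("wrist",o)
P=W(np.array([[-50,-50,50],[-50,50,50],[50,50,50],[50,-50,50],[56,56,64],[56,-50,64],[-35,-51.5,62],[35,-51.5,62]]),q)
uv=proj(c,P); x0,y0=max(0,int(uv[:,0].min()-110)),max(0,int(uv[:,1].min()-30))
crop=cv2.resize(im[y0:y0+200,x0:x0+320,::-1],None,fx=2.5,fy=2.5,interpolation=cv2.INTER_CUBIC)
for p in uv: cv2.circle(crop,tuple(int(v) for v in ((p-[x0,y0]+.5)*2.5)),2,(0,0,255),-1)
cv2.imwrite("pics/w3.png",crop); print(o["time_s"])
E
```

```text
[ -1.05023493 -16.86135767  -2.6708453 ]
40.7
```

View pics/w3.png

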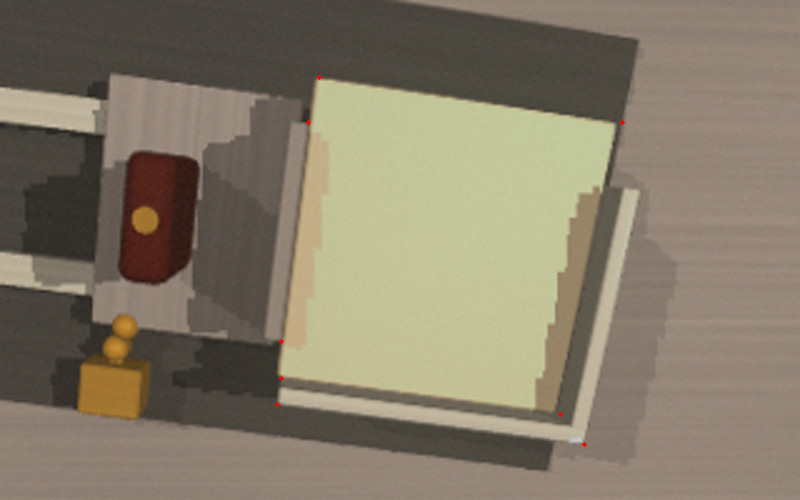

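The slide's knob (125,326) sits past the catch ball (116,347), the jaw is at its predicted home line, and the tiles lie on the predicted squared outline. The job is done, so I'm handing it in.

```bash
python3 -c "
from plant import env
print(env.job_done())"
```

```text
the job is handed in; nothing more can be done
None
```

The four tiles are tapped flush against the back fence (tap force up to about 13 N) and the slide is through its catch, pressed home at about 17 N and holding by itself; I handed the job in just after 40.7 s, and no verdict came back.

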